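# Shut the draught shield and tare the balance

### The arm

A 7-joint arm with a two-finger parallel gripper is mounted at the origin on a cart in front of the work surface, level with it; the furniture and walls round the work are solid. World frame = base frame: x ahead of the robot, y to its left, z up, the work surface at z = 0. Lengths are in m, angles in rad, forces in N, time in s.
With the tool pointing down it reaches from about 0.425 to 0.875 m from the base axis. Payload 4.7 kg.
Tool frame: the origin (TCP) lies midway between the tips of the shut fingers; the grasp point (between the pads) lies 19 mm behind it; x points along the fingers, z is the direction in which the jaws open and shut, and the axes are right-handed (so a half turn about x gives the same grasp; the last joint's range is limited). The gripper opens to 87 mm and grips with 3 to 60 N. Pads are 19 mm wide; open, the fingers measure 117 mm over their backs; the gripper's body (75 mm by 190 mm) begins 51 mm behind the grasp point.
Start: joints at [1.34, 0.321, -0.07, 1.45, 0.023, 1.371, -0.057], TCP at [0.158, -0.631, 0.223] pointing down, gripper open.
Joint ranges: [-2.86, 2.86], [-0.3, 2.09], [-1.38, 1.24], [0.06, 2.45], [-1.56, 4.7], [0.09, 2.05], [-2.69, 2.69]. Speed limits (rad/s): [2.57, 2.57, 3.14, 3.14, 3.14, 3.14, 3.14].

### API

Orientations are given as a rotation vector (axis times angle).
In Python, from bench import ctrl gives the robot as it stands.
- The arm moves only by the shell command python3 -m pendant 'ROWS' [OPENING] [FORCE]. ROWS is JSON, a list of rows, each an object with "travel": the shift along the tool's x, y, z in m, a list of three; "twist": the turn about the tool's x in rad. In form: [{"travel": [x, y, z], "twist": twist}, ...]. A call has 1 to 10 rows; each row is the pose to reach, as a shift and turn from the pose measured when the call began, along the tool's axes at that moment; what a row does not reach only later rows make up. A row lasts 1/8 s, in which the tool goes at most 62.5 mm and 10.7 degrees, less where a joint would pass 70% of its speed; a pose out of reach is approached as far as the arm can. A call with a gripper value outside its range is refused whole. OPENING is the opening, from -1 (shut) to 1 (fully open), so that 0 is half open, set as the call begins (- or left out, the last holds). The fingers move at their own pace and stop on an object; FORCE is the grip in N (left out, the last holds). Time passes only in rows, so rows that repeat a pose let the fingers close. It gives the time, the measured TCP pose, the force and the opening at its end, in the units of the state.
- ctrl.get_state(): the state, without advancing time (a new reading comes with each control period).
- ctrl.get_image(name): name is "side" or "top" or "wrist"; returns the picture (400x640x3 uint8, red, green, blue); there is no depth.
- ctrl.camera_model(name): a dict with "K" (3x3 intrinsics, pixels), "rvec" (rotation vector, rad) and "tvec" (3), from world to camera coordinates, as OpenCV has them; the wrist camera has in their place "T_tool_cam" (4x4, takes a point from camera to tool coordinates, whose origin is the TCP and whose axes are the tool frame's). Camera axes: x right, y down, z forward; pixel columns grow to the right and rows downward; lengths in m; the calibration is good to about 2 mm. A picture is of the moment at which its call begins: read the wrist's pose just before it. camera_model takes no time and is no camera call.
- ctrl.close_job(): hands the job in, once; it reports no verdict.
The state is a dict: "time": time; "joint_positions": joint angles; "qd": joint speeds; "joint_torque": joint torques, N m; "position": TCP position; "tool_rot": TCP orientation; "ft_force": force on the tool from outside, world axes, zero at the start; "torque": the same for the moment, N m; "grip_width": opening from 0.0 (shut) to 1.0 (fully open).
Only numpy, scipy, OpenCV 4.12 (cv2) and the standard library are available. Lean on these libraries where they do the work, as an engineer would, in place of code of your own. Each camera call takes 0.05 s, during which the arm holds its last target.

### The job

Tare the laboratory balance for the empty weigh boat on its pan: with the fingertips push the sliding glass lid of the draught shield fully shut by its black grip, and only then press the wide blue tare key lightly until it goes down, and let it come up again. Press no other key, leave the boat, the pan and everything else on the bench alone, do not lean hard on the balance, and withdraw.

Things in the scene. Friction and masses are not known exactly. Their poses are not given: they have to be found in the camera images.
- balance: white laboratory balance, immovable, 298 x 200 mm, deck 56 mm high; origin at the centre of its underside, x from the sloping control panel at the front (robot's side) to the back, z up. Glass draught shield on the deck at x -40 to +144 mm, y -89 to +89 mm, top 137 mm high. One row of 5 keys, from left (+y): grey, wide blue (tare), 2 grey, round green
- shield_lid (a joint): position of the draught shield's sliding glass lid in m: 0 = fully shut, grows up to 0.095 as it slides back along the balance's +x; moves with about 2 N of friction and stays where it is left; within 3 mm of 0 counts as shut
- lid_grip (a point): middle of the top of the black grip bar on the lid, 12 mm thick along the balance's x, 60 mm long along its y; it stands 20 mm above the glass of the lid, which reaches 10 mm ahead of the bar and 154 mm behind it, so there is room for fingertips on the glass behind the bar
- tare_key (a joint): travel of the wide blue tare key in m: 0 = up, 0.005 = fully down; springs back; 0.8 N to start, 3.5 N fully down; works from 0.0025. It moves at right angles to the sloping panel, nearly straight down
- tare_key_top (a point): middle of the top of the blue tare key, 26 mm wide (balance's y), 20 mm deep (x), 8 mm proud of the panel, which slopes down to the front at 12 degrees; 14 mm of panel separates it from the grey key on either side; the front glass of the shield is 84 mm behind it and rises about 95 mm above it
- mode_key (a joint): travel of the light grey key left of the tare key, 0 = up, 0.005 = down; 20 x 18 mm; leave alone
- unit_key (a joint): travel of the light grey key right of the tare key, 0 = up, 0.005 = down; 20 x 18 mm; leave alone
- print_key (a joint): travel of the light grey key farther right, 0 = up, 0.005 = down; 20 x 18 mm; leave alone
- power_key (a joint): travel of the round green power key at the far right, 0 = up, 0.005 = down; 16 mm across; leave alone
- balance_pan: round steel weighing pan, 110 mm across, inside the shield; origin at the centre of its underside, its top 9 mm above; leave alone
- weigh_boat: white plastic weigh boat, 50 x 64 x 12 mm, on the pan; origin at the centre of its underside; leave alone
- amber_bottle: amber reagent bottle with a white cap, 72 mm across, 162 mm high, origin at the centre of its underside; leave alone
- beaker: glass beaker, 72 x 78 x 92 mm, origin at the centre of its underside; leave alone
- petri_dish: petri dish with green medium, 91 mm across, 16 mm high, origin at the centre of its underside; leave alone
- lens_tissue: flat paper packet of lens tissue, white and green, 70 x 100 x 10 mm, origin at the centre of its underside; leave alone
- spatula: steel spatula 172 x 12 x 4 mm lying on the lens tissue packet, origin at the centre of its underside; leave alone
- marker: blue and white marker pen, 136 x 16 x 14 mm, lying on the blue log book; origin at the centre of its underside; leave alone

How it is judged:
By the outcome, as a careful person would: the job done as asked, in the order asked, and still so for the second after the job is handed in, with the robot touching nothing.
It also fails if it takes over 38 s, if anything falls off the work surface, if the arm or the gripper's body presses on something with over 40 N, if the wrist force passes 120 N, or if a joint passes its speed limit or range.

## Working session

There is one attempt and no reset: what is moved stays moved. The work goes in short steps, Python scripts to look and compute and a shell command to move; the robot and the scene stay as the last step left them, time stands still between calls to the robot, and variables do not carry over. Pictures are saved under pics/ and viewed, and the job is handed in when it is done.

```bash
ls; mkdir -p pics; python3 - <<'E'
from bench import ctrl
import cv2
s=ctrl.get_state()
print({k:s[k] for k in ('time','position','tool_rot','ft_force','grip_width')})
for n in ('side','top','wrist'):
    cv2.imwrite(f'pics/{n}0.png',ctrl.get_image(n)[:,:,::-1]); print(n,ctrl.camera_model(n))
E
```

```text
pics
{'time': 0.0, 'position': array([ 0.15733657, -0.63009336,  0.22144741]), 'tool_rot': array([ 1.02812999,  1.31674174, -1.02628386]), 'ft_force': array([-0.42859634,  0.08700842, -0.00380139]), 'grip_width': 0.9986873859299816}
side {'K': array([[455.55703746,   0.        , 321.73317719],
       [  0.        , 455.55703746, 207.84687217],
       [  0.        ,   0.        ,   1.        ]]), 'rvec': array([ 1.20434856, -2.12434822,  1.12107459]), 'tvec': array([0.17647145, 0.36019255, 1.17976429])}
top {'K': array([[480.8350681 ,   0.        , 316.06187541],
       [  0.        , 480.8350681 , 199.27120852],
       [  0.        ,   0.        ,   1.        ]]), 'rvec': array([ 2.20924333, -2.14644495,  0.10238752]), 'tvec': array([-0.11186173,  0.51896905,  1.72365273])}
wrist {'K': array([[298.1321097 ,   0.        , 321.5601936 ],
       [  0.        , 298.1321097 , 202.32885509],
       [  0.        ,   0.        ,   1.        ]]), 'T_tool_cam': array([[ 4.42336718e-04, -2.40538902e-01,  9.70639398e-01,
        -1.62175136e-01],
       [-2.16675595e-04, -9.70639493e-01, -2.40538827e-01,
         6.45233125e-02],
       [ 9.99999879e-01, -1.03914714e-04, -4.81468398e-04,
        -1.39441292e-04],
       [ 0.00000000e+00,  0.00000000e+00,  0.00000000e+00,
         1.00000000e+00]])}
```

View pics/side0.png

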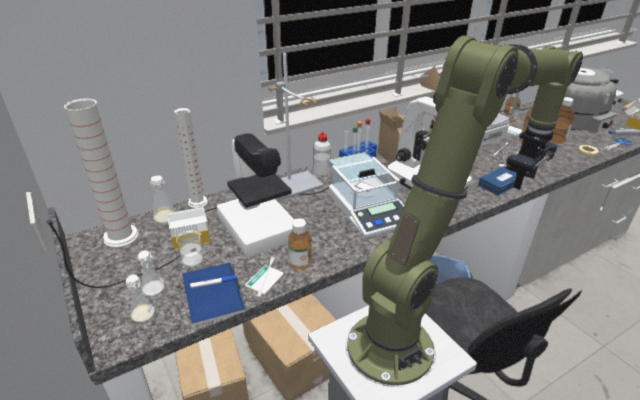

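View pics/top0.png

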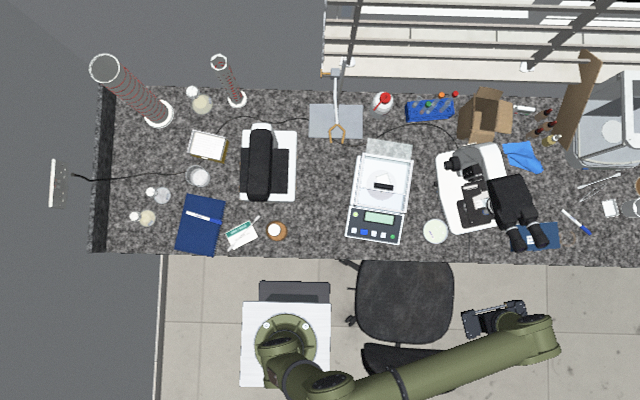

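View pics/wrist0.png

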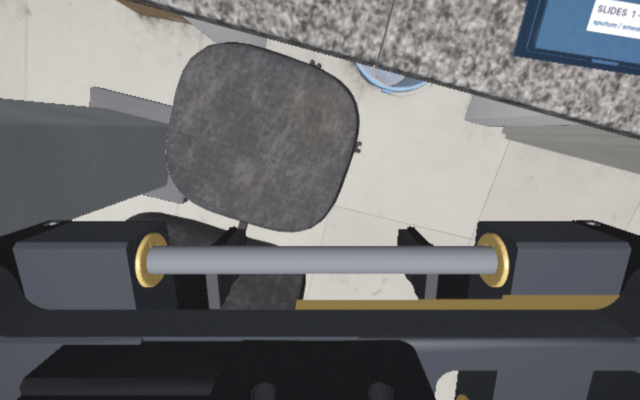

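The side view shows the balance near (370,195). The top view shows its lid grip near (383,186) and the blue key near (363,232). I'll zoom in on both and measure.

```bash
cat > h.py <<'E'
import numpy as np, cv2
from scipy.spatial.transform import Rotation as R
from bench import ctrl
def ray(n,uv,st=None):
    m=ctrl.camera_model(n); d=np.linalg.inv(m['K'])@[uv[0],uv[1],1]
    if n=='wrist':
        T=np.eye(4);T[:3,:3]=R.from_rotvec(st['tool_rot']).as_matrix();T[:3,3]=st['position'];T=T@m['T_tool_cam']
        return T[:3,3],T[:3,:3]@d
    Rm=cv2.Rodrigues(m['rvec'])[0]; return -Rm.T@m['tvec'],Rm.T@d
def onz(n,uv,z,st=None):
    o,d=ray(n,uv,st); return o+d*(z-o[2])/d[2]
def tri(a,b):
    (o,d),(p,e)=a,b; s=np.linalg.lstsq(np.c_[d,-e],p-o,rcond=None)[0]
    A=o+d*s[0];B=p+e*s[1]; return (A+B)/2,np.linalg.norm(A-B)
def proj(n,P):
    m=ctrl.camera_model(n); return cv2.projectPoints(np.array(P,float).reshape(-1,3),m['rvec'],m['tvec'],m['K'],None)[0][:,0]
E
python3 - <<'E'
import cv2
a=cv2.imread('pics/top0.png')[130:250,330:450]
cv2.imwrite('pics/top0z.png',cv2.resize(a,None,fx=5,fy=5,interpolation=cv2.INTER_CUBIC))
a=cv2.imread('pics/side0.png')[145:245,320:430]
cv2.imwrite('pics/side0z.png',cv2.resize(a,None,fx=6,fy=6,interpolation=cv2.INTER_CUBIC))
E
```

```text
(no output)
```

View pics/top0z.png

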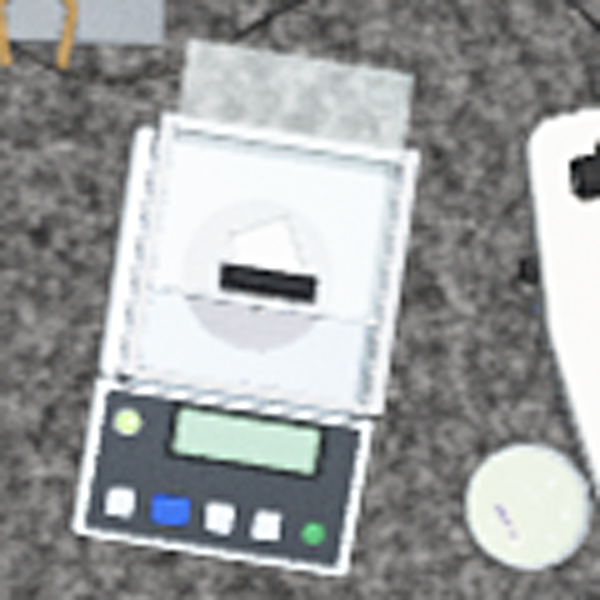

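View pics/side0z.png

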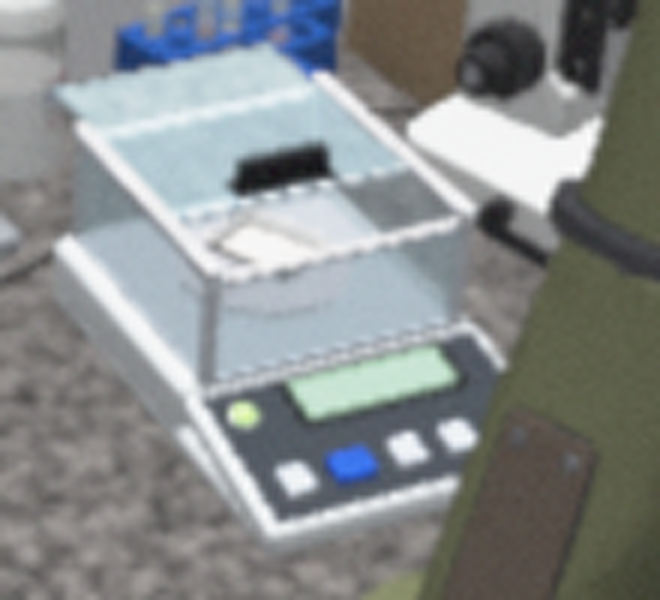

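The zoomed views show the black grip bar in top at zoom pixel (268,284), the blue key at (170,510), and the lid open by roughly 60 mm. Next I'll get the blob centroids, triangulate them and find the yaw.

```bash
cat > m.py <<'E'
from h import *
def blob(im,mask,roi):
    x0,y0,x1,y1=roi; m=np.zeros(im.shape[:2],np.uint8); m[y0:y1,x0:x1]=mask[y0:y1,x0:x1]*255
    n,l,st,c=cv2.connectedComponentsWithStats(m); i=1+np.argmax(st[1:,4])
    ys,xs=np.where(l==i); return c[i],cv2.minAreaRect(np.c_[xs,ys].astype(np.float32)),st[i]
E
python3 - <<'E'
from m import *
T=cv2.imread('pics/top0.png').astype(int);S=cv2.imread('pics/side0.png').astype(int)
blue=lambda I:((I[...,0]>150)&(I[...,2]<110)&(I[...,0]-I[...,1]>60))
dark=lambda I:(I.max(2)<95)
green=lambda I:((I[...,1]-I[...,2]>50)&(I[...,1]-I[...,0]>30))
bt=blob(T,blue(T),(355,225,372,240)); bs=blob(S,blue(S),(370,212,390,232))
gt=blob(T,dark(T),(370,178,398,196)); gs=blob(S,dark(S),(355,165,380,180))
pt=blob(T,green(T),(385,230,402,243))
for b in (bt,bs,gt,gs,pt): print(b)
print('key tri',tri(ray('top',bt[0]),ray('side',bs[0])))
print('grip tri',tri(ray('top',gt[0]),ray('side',gs[0])))
for z in (.157,.147): print('grip z',onz('top',gt[0],z),onz('side',gs[0],z))
k=onz('top',bt[0],.04);g=onz('top',pt[0],.04)
print('key',k,'power',g); v=(k-g)[:2]; print('len',np.hypot(*v),'yaw',np.degrees(np.arctan2(-v[0],v[1])))
# balance corners, deck glass corners
for p in [(102,380),(365,418),(75,530),(348,575)]:
    print(p,onz('top',(330+p[0]/5,130+p[1]/5),.045))
for p in [(160,115),(418,155),(383,415)]: print(p,onz('top',(330+p[0]/5,130+p[1]/5),.137))
E
```

```text
(array([363.42222222, 231.44444444]), ((363.5, 231.5), (5.0, 7.0), 90.0), array([360, 229,   8,   6,  45], dtype=int32))
(array([378.28205128, 221.71794872]), ((378.20587158203125, 221.8235321044922), (5.093247413635254, 7.761139392852783), 75.96376037597656), array([374, 219,   9,   6,  39], dtype=int32))
(array([383.14606742, 186.06741573]), ((383.0810852050781, 186.01351928710938), (18.577085494995117, 4.603171348571777), 9.462322235107422), array([374, 183,  19,   7,  89], dtype=int32))
(array([366.58441558, 172.96103896]), ((366.3706359863281, 172.9176483154297), (4.989400386810303, 15.727459907531738), 77.47119140625), array([359, 170,  16,   7,  77], dtype=int32))
(array([392.11111111, 236.27777778]), ((392.25006103515625, 236.25003051757812), (3.535533905029297, 4.242640495300293), 45.0), array([390, 234,   5,   5,  18], dtype=int32))
key tri (array([ 0.41037281, -0.26863071,  0.04179134]), np.float64(0.0018797239138417113))
grip tri (array([ 0.5636948 , -0.32218035,  0.14153623]), np.float64(0.002087193823983919))
grip z [ 0.56120504 -0.32081083  0.157     ] [ 0.54312941 -0.30486237  0.157     ]
grip z [ 0.56241804 -0.32224296  0.147     ] [ 0.55678936 -0.31548821  0.147     ]
key [ 0.40984967 -0.26956776  0.04      ] power [ 0.39554075 -0.3725752   0.04      ]
len 0.10399652040352249 yaw -7.908435171943045
(102, 380) [ 0.49942221 -0.22054403  0.045     ]
(365, 418) [ 0.47759427 -0.40962112  0.045     ]
(75, 530) [ 0.3916292  -0.20367116  0.045     ]
(348, 575) [ 0.3652407  -0.39889736  0.045     ]
(160, 115) [ 0.67558595 -0.24931434  0.137     ]
(418, 155) [ 0.65309366 -0.42663278  0.137     ]
(383, 415) [ 0.47402894 -0.40474337  0.137     ]
```

```bash
cat > rel.py <<'E'
import sys
from h import *
# usage: rel.py x y z [yaw_deg of balance]: shift in tool axes from present pose, and twist so tool y -> balance +x
yaw=np.radians(-7.4)
ex=np.array([np.cos(yaw),np.sin(yaw),0]);ey=np.array([-ex[1],ex[0],0])
KEY=np.array([.410,-.2690,.042]); GRIP=np.array([.5618,-.3215,.157])
def rel(P):
    s=ctrl.get_state(); M=R.from_rotvec(s['tool_rot']).as_matrix()
    y=M.T@ex; tw=np.arctan2(y[2],y[1])
    return M.T@(np.array(P)-s['position']),tw
def show():
    s=ctrl.get_state(); M=R.from_rotvec(s['tool_rot']).as_matrix(); d=s['position']-KEY
    print('t',s['time'],'pos',s['position'].round(4),'bal rel key',(ex@d).round(4),(ey@d).round(4),'F',s['ft_force'].round(2),'M',M.round(3).tolist(),'w',round(s['grip_width'],3))
E
python3 - <<'E'
from rel import *
show()
for n,P in (('above key',[.42,-.27,.25]),('behind grip',GRIP+ex*.032+[0,0,.08])): print(n,P,rel(P))
print('edge',onz('top',(380,253),0))
for z in (0,.1,.2,.3): print(z,onz('top',(440,160),z).round(3),onz('top',(515,245),z).round(3),onz('top',(437,190),z).round(3))
im=cv2.imread('pics/side0.png')[40:240,370:570]; cv2.imwrite('pics/sc.png',cv2.resize(im,None,fx=3,fy=3))
E
```

```text
t 0.15 pos [ 0.1574 -0.6302  0.2217] bal rel key -0.204 -0.3908 F [0.6  0.51 0.37] M [[-0.0, 0.97, 0.242], [0.001, 0.242, -0.97], [-1.0, -0.0, -0.001]] w 1.001
above key [0.42, -0.27, 0.25] (array([-0.02791493,  0.3421137 , -0.28587564]), np.float64(0.37396434847063653))
behind grip [ 0.59353348 -0.32562146  0.237     ] (array([-0.01507581,  0.49699352, -0.18983392]), np.float64(0.37396434847063653))
edge [ 0.33410738 -0.33577792  0.        ]
0 [ 0.684 -0.553  0.   ] [ 0.377 -0.83   0.   ] [ 0.571 -0.543  0.   ]
0.1 [ 0.666 -0.527  0.1  ] [ 0.377 -0.788  0.1  ] [ 0.56  -0.517  0.1  ]
0.2 [ 0.648 -0.501  0.2  ] [ 0.376 -0.746  0.2  ] [ 0.548 -0.491  0.2  ]
0.3 [ 0.63  -0.474  0.3  ] [ 0.375 -0.704  0.3  ] [ 0.537 -0.466  0.3  ]
```

View pics/sc.png

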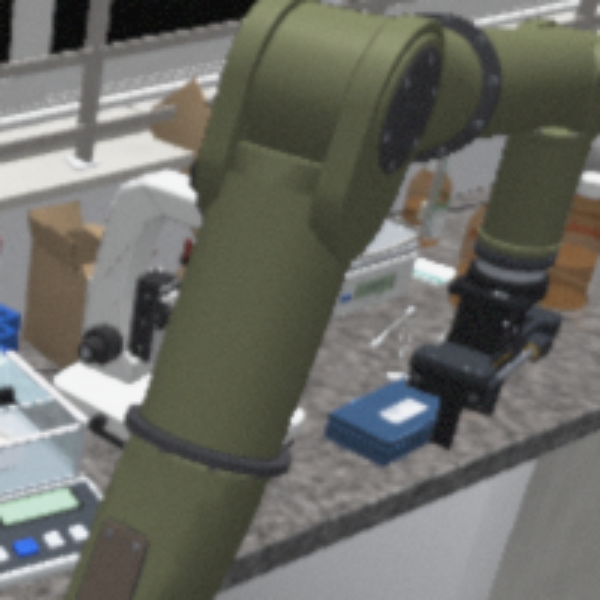

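```bash
python3 -m pendant '[{"travel":[-0.01,0.02,-0.045],"twist":0.05},{"travel":[-0.02,0.05,-0.09],"twist":0.1},{"travel":[-0.03,0.09,-0.125],"twist":0.15},{"travel":[-0.03,0.13,-0.16],"twist":0.2},{"travel":[-0.03,0.175,-0.195],"twist":0.25},{"travel":[-0.03,0.22,-0.225],"twist":0.3},{"travel":[-0.03,0.265,-0.25],"twist":0.35},{"travel":[-0.03,0.305,-0.27],"twist":0.374},{"travel":[-0.03,0.34,-0.286],"twist":0.374},{"travel":[-0.03,0.34,-0.286],"twist":0.374}]' -1 10; python3 - <<'E'
from rel import *
show()
for n,P in (('hover',GRIP+ex*.034+[0,0,.07]),): print(n,P,rel(P))
cv2.imwrite('pics/w1.png',ctrl.get_image('wrist')[:,:,::-1]);cv2.imwrite('pics/s1.png',ctrl.get_image('side')[:,:,::-1])
E
```

```text
time: 1.4
position: [0.4202, -0.2673, 0.2519]
tool_rot: [1.301, 1.151, -1.298]
ft_force: [-1.1, 0.1, 0.0]
grip_width: 0.017
t 1.4 pos [ 0.4202 -0.2673  0.2519] bal rel key 0.0099 0.003 F [-1.09  0.14  0.  ] M [[0.0, 0.992, -0.122], [0.003, -0.122, -0.992], [-1.0, -0.0, -0.003]] w 0.017
hover [ 0.59551682 -0.32587905  0.227     ] (array([0.02481872, 0.18118235, 0.03678969]), np.float64(0.006512171328707599))
```

View pics/w1.png

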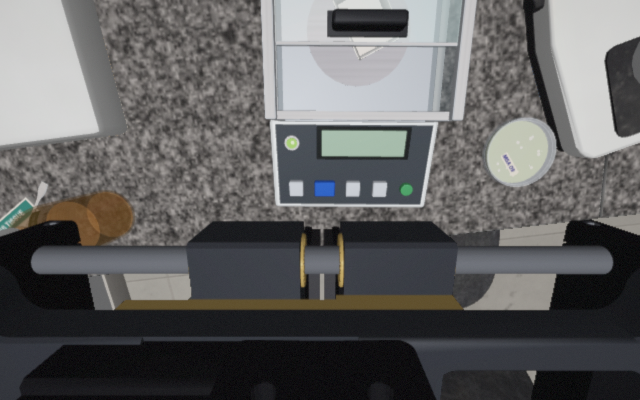

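View pics/s1.png

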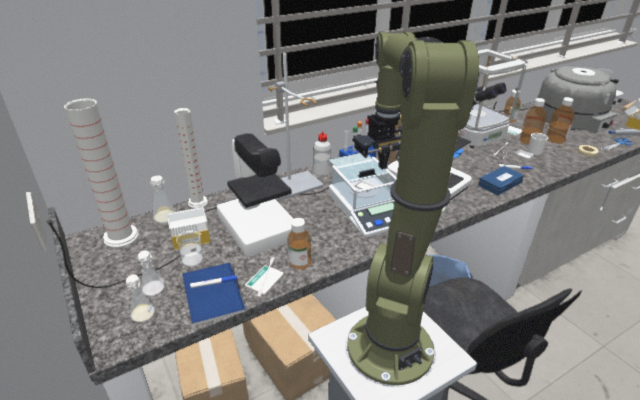

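The wrist view shows the grip at about (368,20), the blue key at (325,188), and the key row level in the image, so the yaw is good. I'll cross-check the positions with wrist rays.

```bash
python3 - <<'E'
from m import *
from rel import *
st=ctrl.get_state(); W=cv2.imread('pics/w1.png').astype(int)
b=blob(W,(W[...,0]>150)&(W[...,2]<110)&(W[...,0]-W[...,1]>60),(310,175,340,200)); print(b)
g=blob(W,W.max(2)<60,(325,5,412,38)); print(g)
print('key z.042',onz('wrist',b[0],.042,st), 'tri',tri(ray('top',(363.42,231.44)),ray('wrist',b[0],st)))
print('key side+wrist',tri(ray('side',(378.28,221.72)),ray('wrist',b[0],st)))
print('grip tri',tri(ray('top',(383.15,186.07)),ray('wrist',g[0],st)))
for uv in ((330,9),(408,10),(368,9),(368,22),(368,37)):
  for z in (.157,.137): print(uv,z,onz('wrist',uv,z,st))
# green/grey key ends for yaw
gr=blob(W,(W[...,1]-W[...,2]>50)&(W[...,1]-W[...,0]>30),(398,180,415,200))
v=(onz('wrist',b[0],.042,st)-onz('wrist',gr[0],.042,st))[:2]; print(np.hypot(*v),np.degrees(np.arctan2(-v[0],v[1])))
cv2.imwrite('pics/w1z.png',cv2.resize(cv2.imread('pics/w1.png')[0:210,260:470],None,fx=2.8,fy=2.8,interpolation=cv2.INTER_CUBIC))
E
```

```text
(array([324.22058824, 188.43382353]), ((324.5, 188.5), (13.0, 19.0), 90.0), array([315, 182,  20,  14, 272], dtype=int32))
(array([371.85406859,  21.20511096]), ((369.0, 23.0), (26.0, 76.0), 90.0), array([ 331,   10,   77,   27, 1487], dtype=int32))
key z.042 [ 0.40739163 -0.27232233  0.042     ] tri (array([ 0.40885932, -0.27072876,  0.04474035]), np.float64(0.00375365129667915))
key side+wrist (array([ 0.40913865, -0.27004256,  0.04215149]), np.float64(0.0056812729849337225))
grip tri (array([ 0.5627212 , -0.32747966,  0.13666401]), np.float64(0.007674634952870425))
(330, 9) 0.157 [ 0.56841641 -0.29643233  0.157     ]
(330, 9) 0.137 [ 0.57516404 -0.29778679  0.137     ]
(408, 10) 0.157 [ 0.56005414 -0.35548515  0.157     ]
(408, 10) 0.137 [ 0.56615062 -0.36143788  0.137     ]
(368, 9) 0.157 [ 0.56467258 -0.32522557  0.157     ]
(368, 9) 0.137 [ 0.57112868 -0.32882208  0.137     ]
(368, 22) 0.157 [ 0.55580774 -0.32441526  0.157     ]
(368, 22) 0.137 [ 0.56157356 -0.32794867  0.137     ]
(368, 37) 0.157 [ 0.54536848 -0.32346103  0.157     ]
(368, 37) 0.137 [ 0.55032144 -0.32692014  0.137     ]
0.10393117824129196 -7.91108695536509
```

View pics/w1z.png

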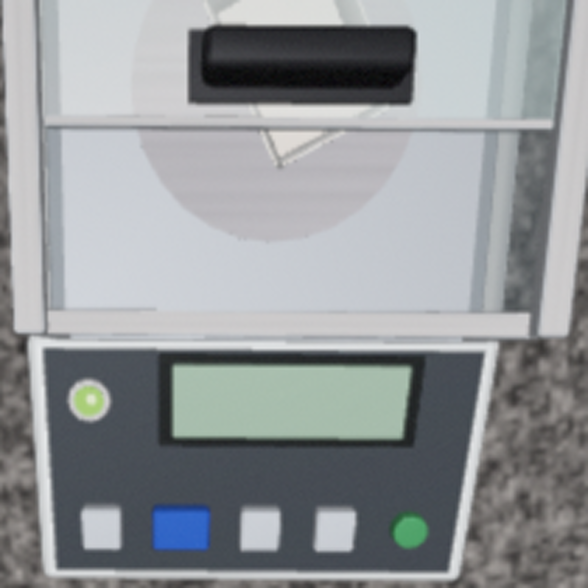

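The wrist and top views agree to about 3 mm: key ≈ (0.409,-0.271,0.042) and grip ≈ (0.560,-0.3235,0.157). Next I go over the glass behind the bar, with the hover 40 mm behind the bar's centre.

```bash
sed -i 's/^KEY=.*/KEY=np.array([.409,-.2710,.042]); GRIP=np.array([.560,-.3235,.157])/' rel.py; python3 - <<'E'
from rel import *
print(rel(GRIP+ex*.04+[0,0,.05]))
E
```

```text
(array([0.04443882, 0.18813237, 0.03439209]), np.float64(0.0005184975316206235))
```

```bash
python3 -m pendant '[{"travel":[0.0,0.05,0.01],"twist":0},{"travel":[0.0,0.1,0.02],"twist":0},{"travel":[0.01,0.15,0.03],"twist":0},{"travel":[0.025,0.188,0.034],"twist":0},{"travel":[0.045,0.188,0.034],"twist":0},{"travel":[0.045,0.188,0.034],"twist":0}]'; python3 - <<'E'
from rel import *
show(); print(rel(GRIP+ex*.04+[0,0,-.006]))
cv2.imwrite('pics/w2.png',ctrl.get_image('wrist')[:,:,::-1]);
a=ctrl.get_image('side')[:,:,::-1]; cv2.imwrite('pics/s2.png',cv2.resize(a[90:240,310:450],None,fx=4,fy=4,interpolation=cv2.INTER_CUBIC))
a=ctrl.get_image('top')[:,:,::-1]; cv2.imwrite('pics/t2.png',cv2.resize(a[100:250,330:470],None,fx=4,fy=4,interpolation=cv2.INTER_CUBIC))
E
```

```text
time: 2.25
position: [0.5968, -0.329, 0.2036]
tool_rot: [1.303, 1.152, -1.309]
ft_force: [-0.3, 0.6, 0.3]
grip_width: 0.002
t 2.25 pos [ 0.5968 -0.329   0.2036] bal rel key 0.1937 -0.0333 F [-0.28  0.63  0.3 ] M [[-0.007, 0.991, -0.13], [0.003, -0.13, -0.992], [-1.0, -0.007, -0.002]] w 0.002
(array([ 0.05260397,  0.00315045, -0.00055157]), np.float64(-0.0011933293555062025))
```

View pics/s2.png

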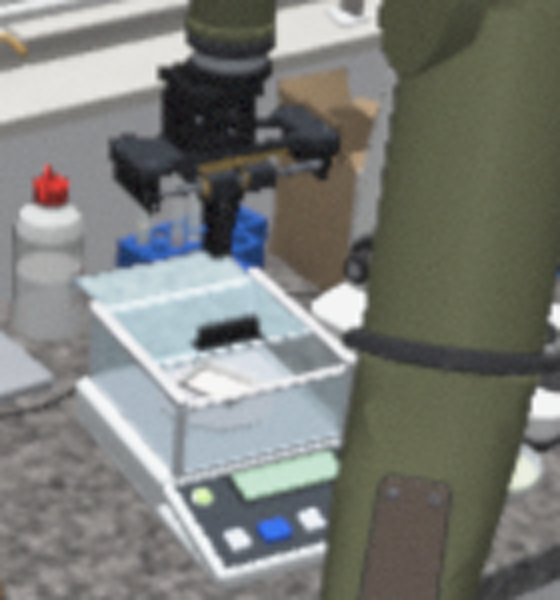

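View pics/w2.png

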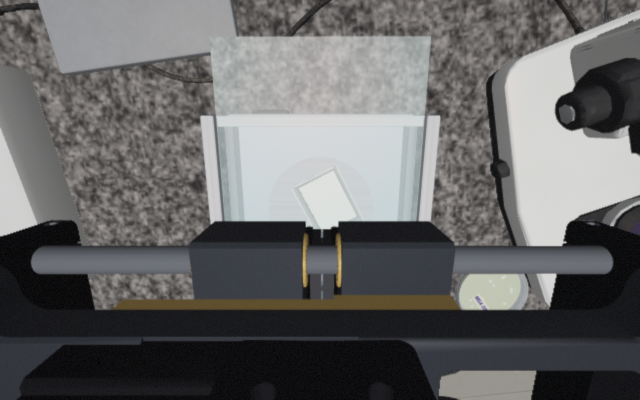

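The side view shows the closed fingers above the glass behind the bar, and the wrist view shows clearance to the microscope on the right. Descending to z≈0.151.

```bash
python3 -m pendant '[{"travel":[0.02,0.005,0],"twist":0},{"travel":[0.035,0.005,0],"twist":0},{"travel":[0.043,0.005,0],"twist":0},{"travel":[0.048,0.005,0],"twist":0},{"travel":[0.052,0.005,0],"twist":0},{"travel":[0.052,0.005,0],"twist":0}]'; python3 - <<'E'
from rel import *
show()
a=ctrl.get_image('side')[:,:,::-1]; cv2.imwrite('pics/s3.png',cv2.resize(a[130:230,320:430],None,fx=6,fy=6,interpolation=cv2.INTER_CUBIC))
E
```

```text
time: 3.15
position: [0.6036, -0.3298, 0.1557]
tool_rot: [1.304, 1.145, -1.305]
ft_force: [-0.0, -0.0, -0.7]
grip_width: 0.003
t 3.15 pos [ 0.6036 -0.3298  0.1557] bal rel key 0.2005 -0.0333 F [-0.02 -0.02 -0.65] M [[-0.001, 0.992, -0.13], [-0.0, -0.13, -0.992], [-1.0, -0.001, 0.0]] w 0.003
```

View pics/s3.png

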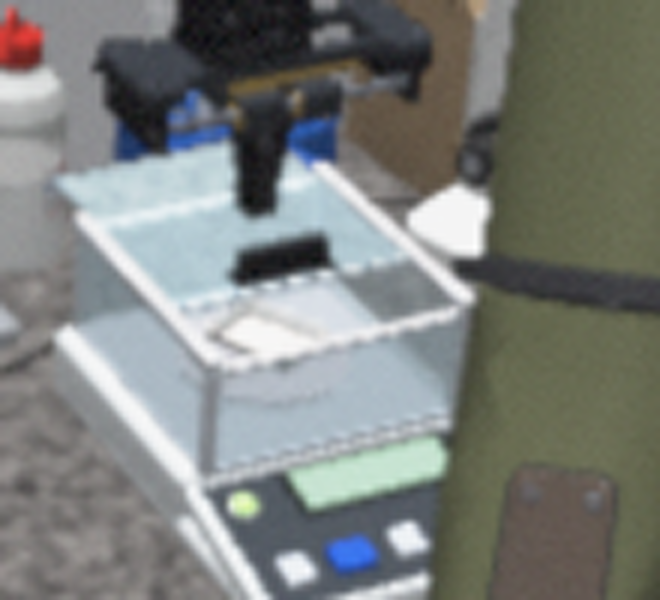

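```bash
python3 -m pendant '[{"travel":[0.003,0,0],"twist":0},{"travel":[0.006,0,0],"twist":0},{"travel":[0.008,0,0],"twist":0},{"travel":[0.008,0,0],"twist":0}]'; python3 - <<'E'
from rel import *
show()
E
```

```text
time: 3.7
position: [0.6036, -0.3298, 0.1477]
tool_rot: [1.304, 1.145, -1.305]
ft_force: [0.0, -0.5, -0.0]
grip_width: 0.011
t 3.7 pos [ 0.6036 -0.3298  0.1477] bal rel key 0.2005 -0.0333 F [ 0.01 -0.5  -0.03] M [[-0.001, 0.992, -0.13], [-0.0, -0.13, -0.992], [-1.0, -0.001, 0.0]] w 0.011
```

```bash
python3 -m pendant '[{"travel":[0,-0.01,0],"twist":0},{"travel":[0,-0.018,0],"twist":0},{"travel":[0,-0.024,0],"twist":0},{"travel":[0,-0.03,0],"twist":0},{"travel":[0,-0.036,0],"twist":0},{"travel":[0,-0.042,0],"twist":0},{"travel":[0,-0.048,0],"twist":0},{"travel":[0,-0.054,0],"twist":0},{"travel":[0,-0.06,0],"twist":0}]'; python3 - <<'E'
from rel import *
show()
a=ctrl.get_image('side')[:,:,::-1]; cv2.imwrite('pics/s4.png',cv2.resize(a[130:230,320:430],None,fx=6,fy=6,interpolation=cv2.INTER_CUBIC))
E
```

```text
time: 4.82
position: [0.5438, -0.3222, 0.1479]
tool_rot: [1.304, 1.145, -1.305]
ft_force: [1.8, -0.8, -0.3]
grip_width: 0.008
t 4.825 pos [ 0.5438 -0.3222  0.1479] bal rel key 0.1402 -0.0334 F [ 1.8  -0.79 -0.29] M [[-0.001, 0.992, -0.13], [-0.001, -0.13, -0.992], [-1.0, -0.0, 0.001]] w 0.008
```

View pics/s4.png

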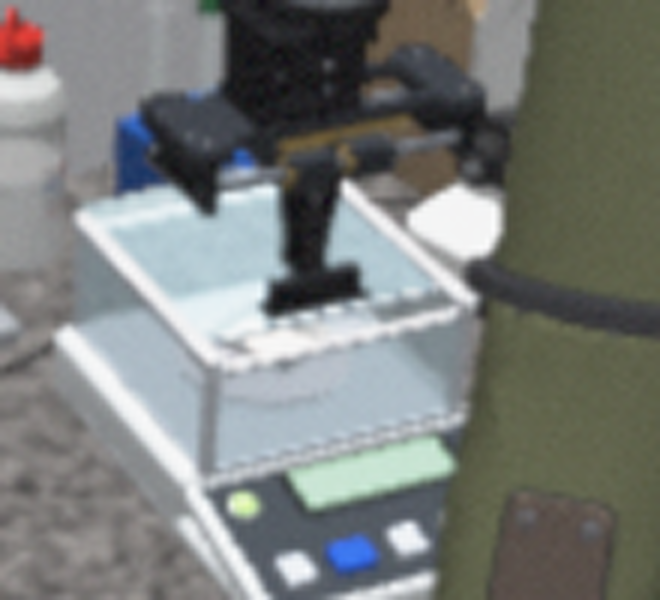

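The fingers are pushing the bar, the lid is moving, and the force is about 2 N. About 24 mm is left, so I'll go slower.

```bash
python3 -m pendant '[{"travel":[0,-0.005,0],"twist":0},{"travel":[0,-0.009,0],"twist":0},{"travel":[0,-0.012,0],"twist":0},{"travel":[0,-0.015,0],"twist":0},{"travel":[0,-0.017,0],"twist":0}]'; python3 -m pendant '[{"travel":[0,-0.0015,0],"twist":0},{"travel":[0,-0.003,0],"twist":0}]' ; python3 -c "
from rel import *
show()"
```

```text
time: 5.5
position: [0.5259, -0.3197, 0.1479]
tool_rot: [1.304, 1.146, -1.306]
ft_force: [1.5, -1.5, -0.7]
grip_width: 0.005
time: 5.75
position: [0.5248, -0.3195, 0.1481]
tool_rot: [1.305, 1.142, -1.303]
ft_force: [8.5, -2.3, -5.5]
grip_width: 0.007
t 5.75 pos [ 0.5248 -0.3195  0.1481] bal rel key 0.1211 -0.0332 F [ 8.53 -2.31 -5.48] M [[0.003, 0.992, -0.13], [-0.001, -0.13, -0.992], [-1.0, 0.003, 0.001]] w 0.007
```

```bash
python3 -m pendant '[{"travel":[0,-0.001,0],"twist":0},{"travel":[0,-0.002,0],"twist":0}]' ; python3 - <<'E'
from rel import *
show()
a=ctrl.get_image('side')[:,:,::-1]; cv2.imwrite('pics/s5.png',cv2.resize(a[130:230,320:430],None,fx=6,fy=6,interpolation=cv2.INTER_CUBIC))
E
```

```text
time: 6.0
position: [0.5248, -0.3194, 0.1481]
tool_rot: [1.306, 1.139, -1.299]
ft_force: [8.6, -2.7, -4.4]
grip_width: 0.005
t 6.0 pos [ 0.5248 -0.3194  0.1481] bal rel key 0.1211 -0.0331 F [ 8.56 -2.75 -4.43] M [[0.007, 0.992, -0.129], [-0.002, -0.129, -0.992], [-1.0, 0.007, 0.001]] w 0.005
```

View pics/s5.png

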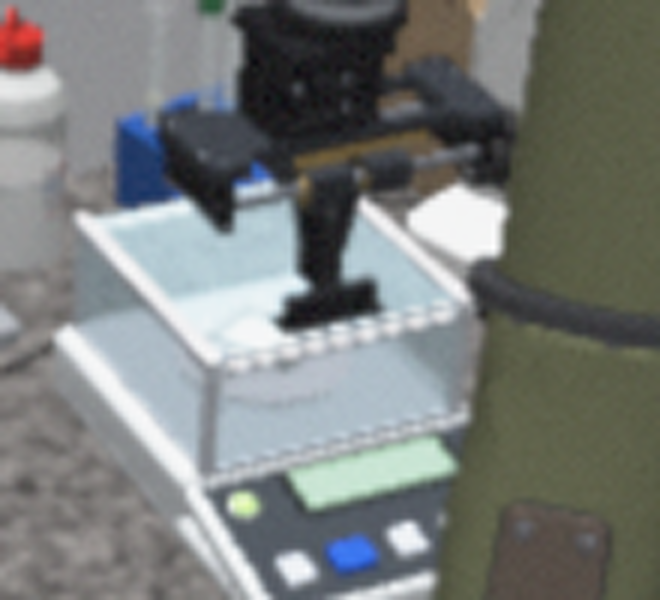

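The lid has met its stop: the TCP no longer advances, the force is 8.5 N, and the picture shows the lid's front edge at the front frame. I'll back off, rise and look.

```bash
python3 -m pendant '[{"travel":[0,0.006,0],"twist":0},{"travel":[0,0.012,0],"twist":0},{"travel":[-0.03,0.012,0],"twist":0},{"travel":[-0.075,0.012,0],"twist":0},{"travel":[-0.1,-0.03,-0.01],"twist":0},{"travel":[-0.1,-0.08,-0.025],"twist":0},{"travel":[-0.1,-0.125,-0.033],"twist":0},{"travel":[-0.1,-0.125,-0.033],"twist":0},{"travel":[-0.1,-0.125,-0.033],"twist":0}]' ; python3 - <<'E'
from rel import *
show()
cv2.imwrite('pics/w6.png',ctrl.get_image('wrist')[:,:,::-1])
E
```

```text
time: 7.18
position: [0.405, -0.2706, 0.2476]
tool_rot: [1.306, 1.138, -1.299]
ft_force: [-0.2, 0.3, 1.0]
grip_width: 0.009
t 7.175 pos [ 0.405  -0.2706  0.2476] bal rel key -0.004 -0.0001 F [-0.19  0.35  1.03] M [[0.008, 0.992, -0.129], [-0.003, -0.129, -0.992], [-1.0, 0.008, 0.002]] w 0.009
```

View pics/w6.png

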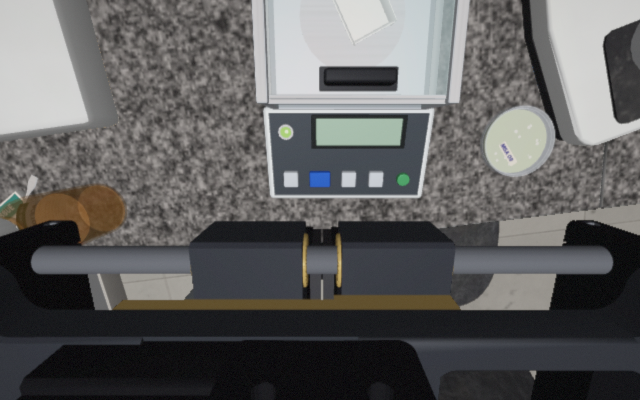

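The wrist view shows the lid's front edge on the front frame, so it is shut. The blue key is at (320,179) and the display is clear. Re-measuring the key from here.

```bash
python3 - <<'E'
from m import *
from rel import *
st=ctrl.get_state(); W=cv2.imread('pics/w6.png').astype(int)
b=blob(W,(W[...,0]>150)&(W[...,2]<110)&(W[...,0]-W[...,1]>60),(305,165,335,195)); print(b[0])
k=onz('wrist',b[0],.042,st); print(k); print(tri(ray('top',(363.42,231.44)),ray('wrist',b[0],st)))
K=np.array([.408,-.271,.042]); print(rel(K-ex*.001+[0,0,.02]))
E
```

```text
[319.46801347 179.02356902]
[ 0.41062866 -0.26882865  0.042     ]
(array([ 0.41011523, -0.26914946,  0.04041569]), np.float64(0.0008976717897167747))
(array([ 1.85466140e-01,  1.15730825e-04, -8.49450142e-05]), np.float64(0.0003247013529098964))
```

```bash
python3 -m pendant '[{"travel":[0.04,0.002,0],"twist":0},{"travel":[0.085,0.002,0],"twist":0},{"travel":[0.125,0.002,0],"twist":0},{"travel":[0.155,0.002,0],"twist":0},{"travel":[0.175,0.002,0],"twist":0},{"travel":[0.185,0.002,0],"twist":0},{"travel":[0.185,0.002,0],"twist":0},{"travel":[0.185,0.002,0],"twist":0}]' ; python3 - <<'E'
from rel import *
show()
a=ctrl.get_image('side')[:,:,::-1]; cv2.imwrite('pics/s7.png',cv2.resize(a[130:240,320:430],None,fx=5,fy=5,interpolation=cv2.INTER_CUBIC))
a=ctrl.get_image('wrist')[:,:,::-1]; cv2.imwrite('pics/w7.png',a)
E
```

```text
time: 8.22
position: [0.4097, -0.2715, 0.0633]
tool_rot: [1.306, 1.137, -1.297]
ft_force: [0.3, -0.5, 0.5]
grip_width: 0.007
t 8.225 pos [ 0.4097 -0.2715  0.0633] bal rel key 0.0008 -0.0004 F [ 0.29 -0.52  0.48] M [[0.009, 0.992, -0.128], [-0.003, -0.128, -0.992], [-1.0, 0.009, 0.001]] w 0.007
```

View pics/s7.png

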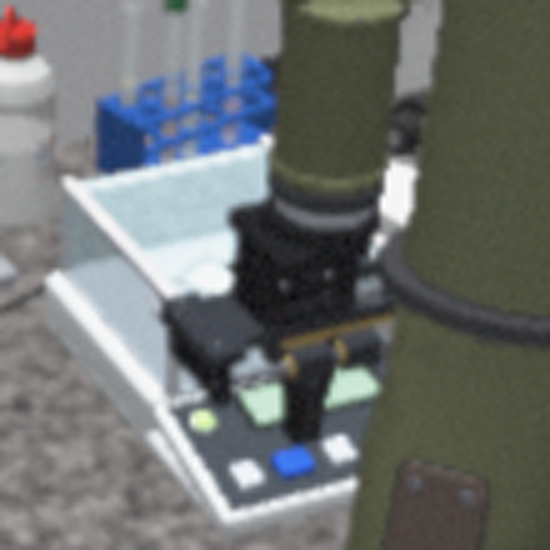

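View pics/w7.png

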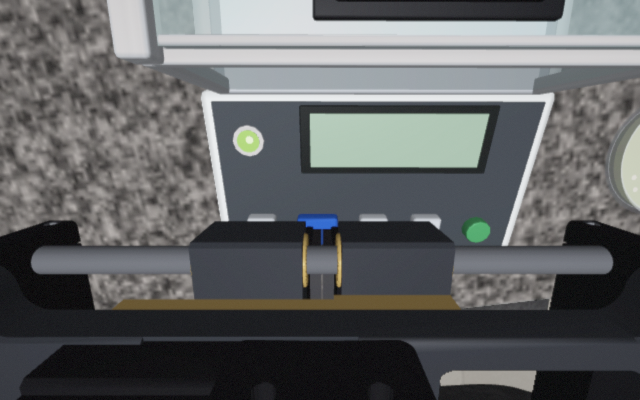

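The wrist view has the blue key at columns 298–337, centred under the fingertips at about 321. The side view shows the tips just above it. Descending in small steps while reading the force.

```bash
python3 -m pendant '[{"travel":[0.006,0,0],"twist":0},{"travel":[0.012,0,0],"twist":0},{"travel":[0.014,0,0],"twist":0},{"travel":[0.014,0,0],"twist":0}]'; python3 -m pendant '[{"travel":[0.0015,0,0],"twist":0},{"travel":[0.003,0,0],"twist":0},{"travel":[0.003,0,0],"twist":0}]'
```

```text
time: 8.82
position: [0.4095, -0.2715, 0.0491]
tool_rot: [1.306, 1.137, -1.298]
ft_force: [-0.4, -0.3, -0.9]
grip_width: 0.001
time: 9.2
position: [0.4094, -0.2715, 0.046]
tool_rot: [1.306, 1.138, -1.298]
ft_force: [0.5, -0.5, 0.4]
grip_width: 0.006
```

```bash
python3 -m pendant '[{"travel":[0.001,0,0],"twist":0},{"travel":[0.002,0,0],"twist":0},{"travel":[0.002,0,0],"twist":0}]'; python3 -m pendant '[{"travel":[0.001,0,0],"twist":0},{"travel":[0.001,0,0],"twist":0}]';python3 -c "
from h import *
for i in range(3): print(ctrl.get_state()['ft_force'].round(2))"
```

```text
time: 9.57
position: [0.4098, -0.2716, 0.0442]
tool_rot: [1.306, 1.137, -1.297]
ft_force: [0.6, -0.7, 1.4]
grip_width: 0.002
time: 9.82
position: [0.41, -0.2716, 0.0433]
tool_rot: [1.306, 1.137, -1.297]
ft_force: [0.7, 1.1, 2.5]
grip_width: 0.006
[0.68 1.11 2.5 ]
[0.68 1.11 2.5 ]
[0.68 1.11 2.5 ]
```

```bash
python3 -m pendant '[{"travel":[0.001,0,0],"twist":0},{"travel":[0.001,0,0],"twist":0}]'; python3 -m pendant '[{"travel":[0.001,0,0],"twist":0},{"travel":[0.001,0,0],"twist":0}]'; python3 - <<'E'
from h import *
a=ctrl.get_image('wrist')[:,:,::-1]; cv2.imwrite('pics/w8.png',cv2.resize(a[190:250,230:450],None,fx=3.5,fy=3.5))
E
```

```text
time: 10.07
position: [0.4102, -0.2717, 0.0424]
tool_rot: [1.306, 1.136, -1.297]
ft_force: [0.5, 0.5, 2.2]
grip_width: 0.003
time: 10.32
position: [0.4104, -0.2717, 0.0415]
tool_rot: [1.306, 1.136, -1.297]
ft_force: [0.6, -0.3, 3.4]
grip_width: 0.003
```

View pics/w8.png

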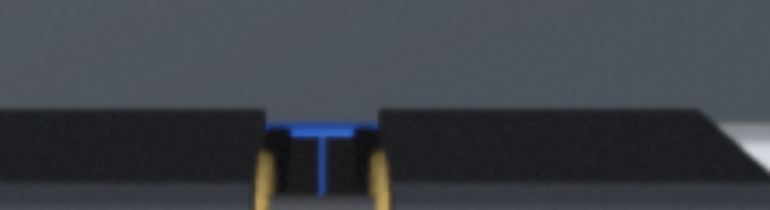

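The fingertips are on the blue key alone. I'll press a little further to be sure it has passed its working point.

```bash
python3 -m pendant '[{"travel":[0.001,0,0],"twist":0},{"travel":[0.001,0,0],"twist":0}]'; python3 -m pendant '[{"travel":[0.0007,0,0],"twist":0},{"travel":[0.0007,0,0],"twist":0}]'
```

```text
time: 10.62
position: [0.4106, -0.2717, 0.0406]
tool_rot: [1.306, 1.136, -1.296]
ft_force: [0.7, 0.2, 3.1]
grip_width: 0.003
time: 10.88
position: [0.4107, -0.2717, 0.0404]
tool_rot: [1.306, 1.136, -1.297]
ft_force: [-0.9, 0.8, 7.3]
grip_width: 0.004
```

The key bottomed out: the force jumped to 7 N and the motion stopped at z=0.0404. Now I lift straight off and withdraw.

```bash
python3 -m pendant '[{"travel":[-0.004,0,0],"twist":0},{"travel":[-0.012,0,0],"twist":0},{"travel":[-0.035,0,0],"twist":0},{"travel":[-0.08,0,0],"twist":0},{"travel":[-0.13,-0.01,0],"twist":0},{"travel":[-0.18,-0.01,0.01],"twist":0},{"travel":[-0.22,-0.02,0.03],"twist":0},{"travel":[-0.23,-0.04,0.07],"twist":0},{"travel":[-0.23,-0.07,0.12],"twist":0},{"travel":[-0.23,-0.07,0.12],"twist":0}]'; python3 - <<'E'
from rel import *
show()
cv2.imwrite('pics/w9.png',ctrl.get_image('wrist')[:,:,::-1])
a=ctrl.get_image('side')[:,:,::-1]; cv2.imwrite('pics/s9.png',cv2.resize(a[130:240,310:430],None,fx=5,fy=5,interpolation=cv2.INTER_CUBIC))
a=ctrl.get_image('top')[:,:,::-1]; cv2.imwrite('pics/t9.png',cv2.resize(a[130:250,330:450],None,fx=5,fy=5,interpolation=cv2.INTER_CUBIC))
E
```

```text
time: 12.12
position: [0.319, -0.3848, 0.2694]
tool_rot: [1.311, 1.132, -1.305]
ft_force: [0.3, 1.1, -0.2]
grip_width: 0.006
t 12.125 pos [ 0.319  -0.3848  0.2694] bal rel key -0.0746 -0.1244 F [ 0.31  1.11 -0.23] M [[0.008, 0.99, -0.137], [-0.004, -0.137, -0.991], [-1.0, 0.009, 0.003]] w 0.006
```

View pics/s9.png

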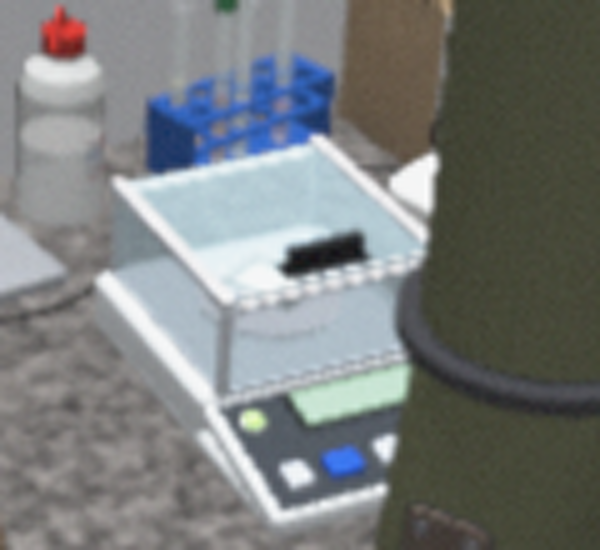

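View pics/t9.png

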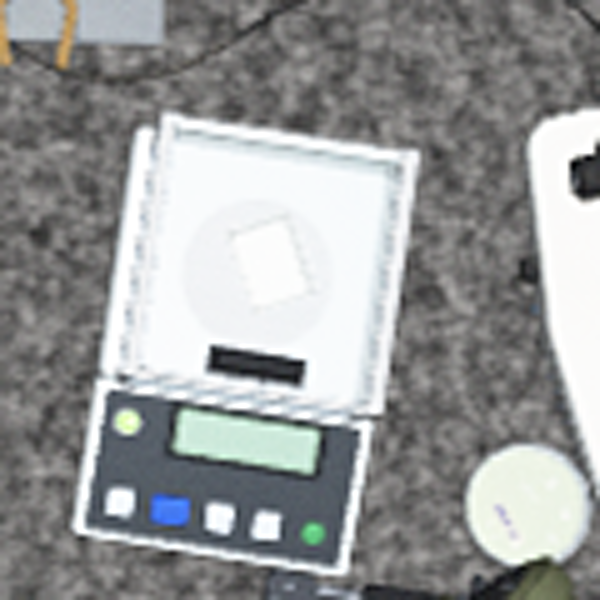

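View pics/w9.png

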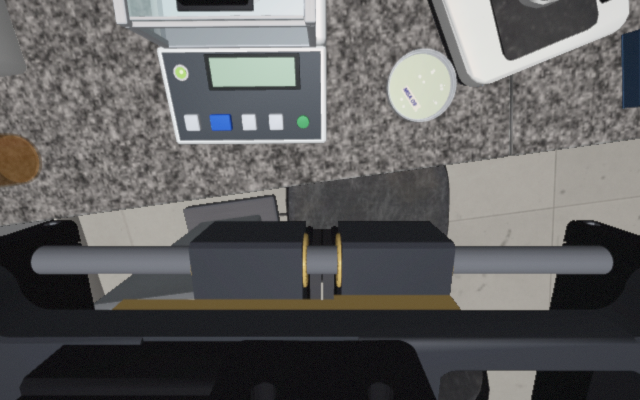

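All three views show the lid fully forward with no overhang at the back, the blue key up, the boat where it was and the arm clear. Handing in.

```bash
python3 -c "
from bench import ctrl
print(ctrl.close_job())"
```

```text
the job is handed in; nothing more can be done
None
```

I pushed the lid shut by its black grip, then pressed the blue tare key once and let it come up again. The job was handed in at about 12.3 s of the 38 s allowed; `close_job` gave no verdict.

- **Lid:** I pushed with shut fingers from behind the bar, at about 2 N while it slid. It met a firm stop at about 9 N and the TCP stopped advancing. The last pictures show no glass overhanging at the back. I did not measure the lid's final position to 3 mm, so "shut" rests on the stop and the pictures.
- **Tare key:** I pressed it in small steps. The force rose to about 3 N over roughly 4 mm, then jumped to about 7 N at the bottom, so it went fully down. The key looks up again in the last pictures.
- **Rest of the scene:** In the last pictures of the balance area, the boat, the pan, the other keys and the petri dish look unchanged. The arm finished clear of everything, with force readings at noise level. I did not re-photograph the beaker, marker, lens tissue or spatula, but the arm did not go near them.
- **Disagreement:** The camera estimates of the key and grip positions differed by 3 to 5 mm between views. I used averages, and the last wrist view before pressing showed the fingers centred on the key.

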